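Snap the cover plate onto the open control box

ROBOT

A 6-joint arm with a two-finger parallel gripper is mounted at the origin on a cart in front of the work surface, level with it; the furniture and walls round the work are solid. World frame = base frame: x ahead of the robot, y to its left, z up, the work surface at z = 0. Lengths are in m, angles in rad, forces in N, time in s.
With the tool pointing down it reaches from about 0.3 to 0.75 m from the base axis. Payload 8.5 kg.
Tool frame: the origin (TCP) lies midway between the tips of the shut fingers; the grasp point (between the pads) lies 19 mm behind it (ctrl.tcp_to_grasp is the y of the grasp point in the tool frame, in m); y points along the fingers, z is the direction in which the jaws open and shut, and the axes are right-handed (so a half turn about y gives the same grasp; the last joint's range is limited). The gripper opens to 88 mm and grips with 3 to 60 N. Pads are 18 mm wide; open, the fingers measure 123 mm over their backs; the gripper's body (75 mm by 187 mm) begins 45 mm behind the grasp point.
Start: joints at [-1.402, 0.381, 1.297, -0, 1.464, -0.215], TCP at [0.206, -0.51, 0.239] pointing down, gripper open.
Joint ranges: [-3.11, 3.11], [-0.89, 2.33], [0.22, 2.48], [-1.42, 4.56], [0.17, 2.85], [-2.88, 2.88]. Speed limits (rad/s): [2.39, 2.39, 3.14, 3.14, 3.14, 3.14].

INTERFACE

Orientations are given as a unit quaternion [w, x, y, z].
In Python, from workcell import ctrl gives the robot as it stands. The module is installed in compiled form; this text tells all that it offers.
- The arm moves only by the tool play_rows, never from a script. Its argument "deltas" is a list of rows, each a list of 7 numbers: the gripper command: -1 is shut, 1 is fully open, values between are in proportion, then the shift along the world's x, y, z in mm, then the turn, a rotation vector about the world's x, y, z in rad. In form: [[fingers, x, y, z, rx, ry, rz], ...]. A call has 1 to 20 rows; each row shifts and turns the commanded pose from where the row before left it; what a row does not reach is not made up. A row lasts 1/10 s, in which the tool goes at most 50 mm and 8.59 degrees, less where a joint would pass 70% of its speed; a pose out of reach is approached as far as the arm can. A call with a gripper value outside its range is refused whole. The fingers move at their own pace and stop on an object; "force" is the grip in N (left out, the last holds). Time passes only in rows, so rows that do not move let the fingers close. It gives the time, the measured TCP pose, the force and the opening at its end, in the units of the state.
- ctrl.read_state(): the state, without advancing time (a new reading comes with each control period).
- ctrl.grab_frame(name): name is "scene" or "top" or "wrist"; returns a dict with "img" (420x560x3 uint8, red, green, blue), "range_z" (420x560 float32, m along the optical axis (not along the pixel's ray), 0 where there is no reading), "intrinsics" (3x3 intrinsics, pixels), "T" (4x4, takes a point from camera to world coordinates). Camera axes: x right, y down, z forward; pixel columns grow to the right and rows downward; lengths in m; the calibration is good to about 2 mm. The wrist camera is an equidistant fisheye: a pixel r from the principal point sees the ray r / f radians off the axis. A picture is of the moment at which its call begins.
- ctrl.close_job(): hands the job in, once; it reports no verdict.
The state is a dict: "time": time; "q": joint angles; "qd": joint speeds; "effort": joint torques, N m; "position": TCP position; "tool_rot": TCP orientation; "ft_force": force on the tool from outside, world axes, zero at the start; "ft_torque": the same for the moment, N m; "opening": finger opening in m.
Only numpy, scipy, OpenCV 4.12 (cv2) and the standard library are available. Lean on these libraries where they do the work, as an engineer would, in place of code of your own. Each camera call takes 0.05 s, during which the arm holds its last target.

TASK

Put the cover back on the open control box: take the oblong cover plate by its bar handle, lay it gently over the box so that the four standoffs enter its four holes, and press it down evenly until all four snap through and it lies flush on their shoulders. Leave the square plate where it lies, and let go.

Things in the scene. Friction and masses are not known exactly. Their poses are not given: they have to be found in the camera images.
- box_base: Open grey control box, fixed, 132 (x) x 104 (y) x 26 mm high; in its corners, at x=+-50, y=+-36 mm, four white snap standoffs: columns of 27 mm diameter with a shoulder at z=30 mm, on each a pin of 21 mm diameter that tapers from z=39 mm to a 5 mm tip at z=61 mm and so centres a plate laid on up to 8 mm off. Origin: centre of its underside on the worktop; x along the long side, z up.
- box_seat (a point): Centre of the shoulders' plane, 30 mm above the box's origin, same axes; the cover's origin belongs here. A sloping spring catch on each pin's outer x side (nose 9 mm above this plane) holds a laid-on plate up about 10 to 13 mm; a straight push of about 10 to 15 N in all sends the plate through and the catches spring out over it.
- oblong_plate: The cover that fits: loose bare aluminium plate, 136 (x) x 108 (y) x 5 mm, 0.2 kg, flat on the worktop; four 24 mm through holes at x=+-50, y=+-36 mm (a half turn fits as well). On its middle a black bar handle, 60 mm along x, 18 mm wide along y, flat top 45 mm above the origin; pinch it across y from above. Origin: centre of the plate's underside, z up.
- square_plate: A cover that does not fit, to be left alone: loose bare aluminium plate, 108 x 108 x 5 mm, four 24 mm holes at x=+-36, y=+-36 mm, the same black bar handle along x. The two plates lie left and right of the box, either way about. Origin: centre of the plate's underside.
Mind the look-alikes: they are no part of the job. Leave any pink look-alike of the box_base alone.

How it is judged:
By the outcome, as a careful person would: the job done as asked, in the order asked, and still so for the second after the job is handed in, with the robot touching nothing.
It also fails if it takes over 40 s, if anything falls off the work surface, if the arm or the gripper's body presses on something with over 40 N, if the wrist force passes 120 N, or if a joint passes its speed limit or range.

## Working session

There is one attempt and no reset: what is moved stays moved. The work goes in short steps, Python scripts to look and compute and a tool call to move; the robot and the scene stay as the last step left them, time stands still between calls to the robot, and variables do not carry over. Pictures are saved under pics/ and viewed, and the job is handed in when it is done.

Besides the shell and the picture viewer there is one more tool, called as name([rows], argument=value, ...), one row to a line, values as JSON. play_rows: Moves the arm, as the interface text tells. Its arguments: {"type":"object","properties":{"deltas":{"type":"array"},"force":{"type":"number"}},"required":["deltas"]}

```bash
mkdir -p pics
python3 - <<'E'
from workcell import ctrl
import cv2,numpy as np
s=ctrl.read_state();print({k:np.round(v,3) for k,v in s.items()}, ctrl.tcp_to_grasp)
for n in ("scene","top"):
    f=ctrl.grab_frame(n);cv2.imwrite(f"pics/{n}0.png",f["img"][:,:,::-1]);np.savez(f"{n}0.npz",**f)
    print(n,f["intrinsics"].round(1).tolist(),f["T"].round(3).tolist(), (f["range_z"]>0).mean())
E
```

```text
{'time': np.float64(0.0), 'q': array([-1.402,  0.381,  1.298, -0.   ,  1.464, -0.215]), 'qd': array([ 0.002,  0.001, -0.   ,  0.   ,  0.001,  0.   ]), 'effort': array([-1.0000e-03, -4.3793e+01, -2.2456e+01,  7.1000e-02,  3.5000e-02,
       -0.0000e+00]), 'position': array([ 0.206, -0.51 ,  0.238]), 'tool_rot': array([ 0.135, -0.135,  0.695, -0.694]), 'ft_force': array([ 0.538, -0.614, -0.637]), 'ft_torque': array([-0.033,  0.003,  0.05 ]), 'opening': np.float64(0.088)} -0.0187
scene [[408.3, 0.0, 278.0], [0.0, 408.3, 211.3], [0.0, 0.0, 1.0]] [[-0.454, -0.517, 0.725, -0.161], [-0.891, 0.258, -0.374, 0.329], [0.006, -0.816, -0.578, 0.555], [0.0, 0.0, 0.0, 1.0]] 0.9960289115646258
top [[492.9, 0.0, 278.6], [0.0, 492.9, 209.6], [0.0, 0.0, 1.0]] [[-0.007, -0.989, 0.146, 0.298], [-1.0, 0.007, 0.003, -0.013], [-0.004, -0.146, -0.989, 1.133], [0.0, 0.0, 0.0, 1.0]] 0.996156462585034
```

View pics/top0.png

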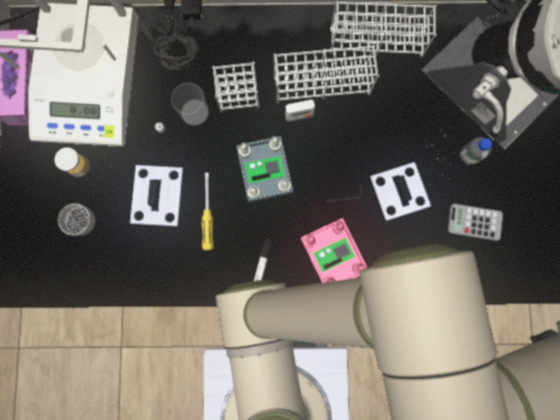

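View pics/scene0.png

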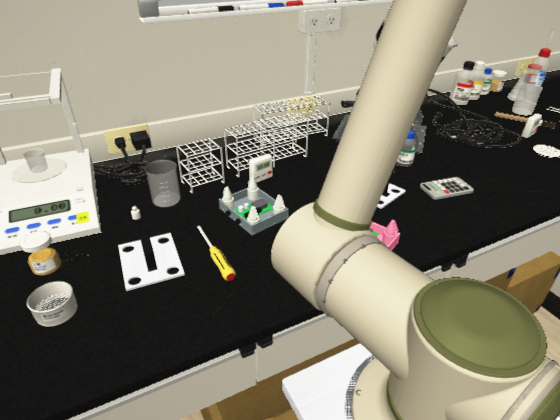

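The top view shows four things to tell apart: a left plate (157,195), a right plate (401,190), a grey box (265,168) and a pink look-alike box (333,251). I'll measure the two plates and the box, and crop closely.

```bash
cat > h.py <<'E'
import numpy as np,cv2
def pts(f):
    K=f["intrinsics"];Z=f["range_z"];v,u=np.mgrid[:420,:560]
    P=np.stack([(u-K[0,2])/K[0,0]*Z,(v-K[1,2])/K[1,1]*Z,Z],-1)
    return P@f["T"][:3,:3].T+f["T"][:3,3]
def onplane(f,uv,z):
    K=f["intrinsics"];uv=np.atleast_2d(uv).astype(float)
    d=np.c_[(uv-[K[0,2],K[1,2]])/[K[0,0],K[1,1]],np.ones(len(uv))]@f["T"][:3,:3].T
    o=f["T"][:3,3]; return o+d*((z-o[2])/d[:,2])[:,None]
E
python3 - <<'E'
from h import *
f=dict(np.load("top0.npz"));im=f["img"];W=pts(f)
print("table z",np.median(W[180:240,330:360,2].ravel()),)
hsv=cv2.cvtColor(im,cv2.COLOR_RGB2HSV)
for n,(u0,u1,v0,v1) in dict(left=(115,195,150,240),right=(360,440,150,230)).items():
    m=np.zeros((420,560),np.uint8);m[v0:v1,u0:u1]=(im[v0:v1,u0:u1].min(-1)>140)*255
    c,h=cv2.findContours(m,cv2.RETR_CCOMP,cv2.CHAIN_APPROX_NONE)
    i=max(range(len(c)),key=lambda i:cv2.contourArea(c[i]))
    p=onplane(f,c[i][:,0],0.005)[:,:2]*1000
    r=cv2.minAreaRect(p.astype(np.float32));print(n,"outer",np.round(r[0],1),np.round(r[1],1),r[2])
    j=h[0][i][2]
    while j>=0:
        if cv2.contourArea(c[j])>20:
            q=onplane(f,c[j][:,0],0.005)[:,:2]*1000;rr=cv2.minAreaRect(q.astype(np.float32))
            print("  hole",np.round(rr[0],1),np.round(rr[1],1),round(rr[2],1),c[j][:,0].mean(0).round())
        j=h[0][j][0]
def z(u,v): return W[v,u].round(4)
print("handle L",[z(153,v) for v in (183,190,200,206)],"R",z(403,190))
b=W[130:205,230:300]; bm=(b[...,2]>.01)
print("box z pct",np.percentile(b[bm][:,2],[5,25,50,75,95,99]))
cv2.imwrite("pics/crop0.png",cv2.resize(im[125:290,110:440,::-1],None,fx=2.4,fy=2.4,interpolation=cv2.INTER_CUBIC))
E
```

```text
table z 0.002355116823017478
left outer [500.7 276. ] [110.4 138.4] 86.38849639892578
  hole [448.4 244.2] [23.5 23.1] 1.4 [169. 217.]
  hole [452.5 314.9] [23.6 22.5] 45.6 [138. 215.]
  hole [501.7 281.3] [30.7 78.1] 86.7 [154. 194.]
  hole [548.2 236.8] [23.8 24.8] 46.0 [173. 175.]
  hole [553.5 308.4] [22.2 23.2] 46.3 [143. 173.]
right outer [ 506.4 -291.8] [110.2 110.8] 17.632387161254883
  hole [ 461.1 -267.9] [24.3 21.7] 43.4 [391. 210.]
  hole [ 482.3 -336.4] [24.3 23.6] 43.0 [420. 201.]
  hole [ 529.7 -246.1] [23.  23.8] 44.3 [380. 181.]
  hole [ 508.5 -297.8] [78.3 31.3] 17.3 [402. 189.]
  hole [ 551.2 -315.2] [23.1 22.1] 42.8 [409. 172.]
handle L [array([0.5201, 0.2725, 0.0474]), array([0.5045, 0.2725, 0.0456]), array([0.4821, 0.2724, 0.0431]), array([0.4708, 0.2758, 0.0285])] R [ 0.5007 -0.2889  0.0438]
box z pct [0.01102222 0.01490204 0.0241825  0.03054264 0.05761356 1.13340969]
```

View pics/crop0.png

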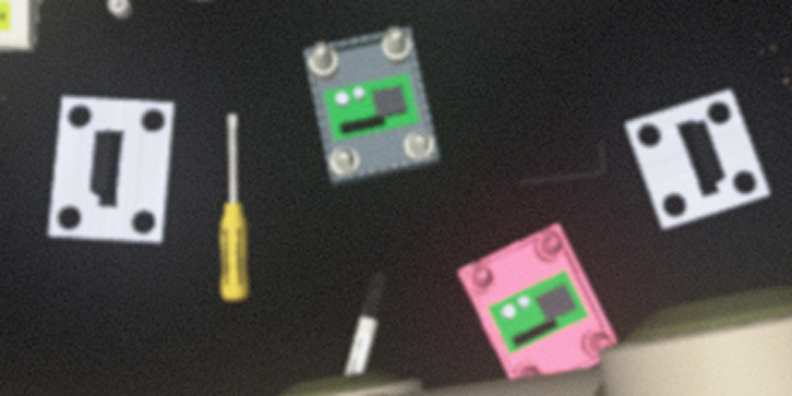

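The left plate's long side is 138 mm and its holes are 100 x 71 mm apart, so it is the oblong cover. Its centre is about (501,276) and its yaw about -4°. The right plate is 110 x 110 mm, so it is the square one. Next is the box.

Run:
```python
from h import *
for n in ("top","scene"):
    f=dict(np.load(n+"0.npz"));im=f["img"];W=pts(f);
    if n=="top": u0,u1,v0,v1=228,302,126,206
    else: u0,u1,v0,v1=212,292,175,240
    R=np.zeros((420,560),bool);R[v0:v1,u0:u1]=1
    m=(R&(W[...,2]>.036)&(W[...,2]<.075)).astype(np.uint8)
    k,l,s,c=cv2.connectedComponentsWithStats(m)
    for i in range(1,k):
        if s[i,4]>6:
            w=W[l==i]; t=w[w[:,2]>w[:,2].max()-.008]
            print(n,c[i].round(1),s[i,4],"mean",(w.mean(0)*1000).round(1),"tip",(t.mean(0)*1000).round(1))
    if n=="top":
        hs=cv2.cvtColor(im,cv2.COLOR_RGB2HSV)
        mm=(R&(im.max(-1)>55)).astype(np.uint8)*255
        mm=cv2.morphologyEx(mm,cv2.MORPH_OPEN,np.ones((3,3)))
        c=max(cv2.findContours(mm,cv2.RETR_EXTERNAL,cv2.CHAIN_APPROX_NONE)[0],key=cv2.contourArea)
        r=cv2.minAreaRect((onplane(f,c[:,0],.026)[:,:2]*1000).astype(np.float32));print("rim",r)
        cv2.imwrite("pics/box0.png",cv2.resize(im[v0:v1,u0:u1,::-1],None,fx=7,fy=7,interpolation=cv2.INTER_CUBIC))
```

```text
top [274.6 141.8] 75 mean [612.8  -1.3  49.9] tip [614.7  -1.6  60.3]
top [243.7 148.4] 76 mean [598.   68.8  49.7] tip [599.6  69.2  59.1]
top [284.2 184.5] 75 mean [513.9 -22.2  49.9] tip [515.3 -22.8  60.5]
top [252.9 191.4] 72 mean [498.8  47.8  50.3] tip [500.3  48.6  60.4]
rim ((558.777099609375, 23.429092407226562), (143.6632843017578, 110.42191314697266), 11.894037246704102)
scene [251.5 182.8] 72 mean [610.1   3.1  46.3] tip [612.6   2.1  54.9]
scene [226.3 192.9] 76 mean [594.7  73.   46.4] tip [597.   72.7  56. ]
scene [278.4 201.3] 81 mean [509.9 -17.9  47. ] tip [512.6 -18.9  56.7]
scene [252.4 213. ] 88 mean [494.6  52.2  47. ] tip [497.7  50.1  56.2]
```

View pics/box0.png

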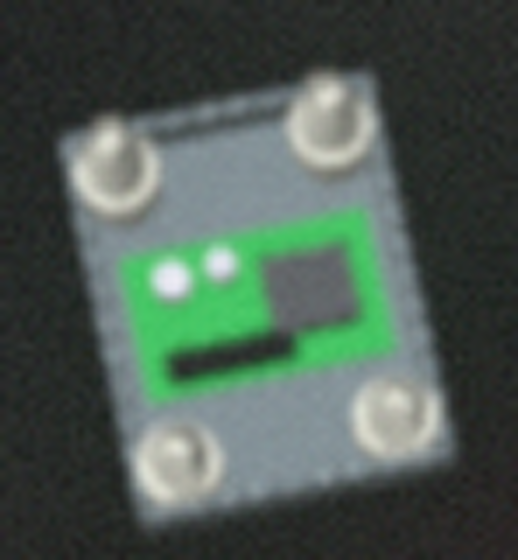

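The pin tips come out at 60 mm height, 101 x 72 mm apart. This puts the box centre at about (557,23.5) with a yaw of about 11.9°. Next I'll work out the tool's yaw, the clearances and the first move.

Run:
```python
from h import *
from workcell import ctrl
from scipy.spatial.transform import Rotation as Ro
s=ctrl.read_state();q=s["tool_rot"];R=Ro.from_quat(q[[1,2,3,0]] if False else [q[1],q[2],q[3],q[0]]).as_matrix();print(R.round(3))
a=np.degrees(np.arctan2(R[1,2],R[0,2]));print("jaw yaw",a)
f=dict(np.load("top0.npz"));W=pts(f)
print("tall things near", [ (W[v,u]*1000).round(0).tolist() for u,v in ((293,107),(300,110),(310,112),(190,103),(200,115),(207,215),(160,127),(235,90),(72,162))])
# jaw yaw of plate: 86.2 or -93.8; box 101.9 / -78.1
for t in (86.2,-93.8):
    print(t,(t-a+180)%360-180)
h=W[183:204,148:158];hm=h[...,2]>.038;print("handle top",(h[hm].mean(0)*1000).round(1),np.ptp(h[hm],axis=0).round(3))
```

```text
[[-0.927 -0.     0.374]
 [-0.374  0.001 -0.927]
 [-0.    -1.    -0.001]]
jaw yaw -68.01064693708679
tall things near [[690.0, -44.0, 64.0], [684.0, -59.0, 60.0], [687.0, -84.0, 37.0], [723.0, 201.0, 5.0], [677.0, 169.0, 51.0], [450.0, 154.0, 23.0], [658.0, 266.0, 25.0], [712.0, 84.0, 110.0], [564.0, 447.0, 71.0]]
86.2 154.21064693708678
-93.8 -25.78935306291322
handle top [497.8 274.4  45.9] [0.047 0.019 0.014]
```

play_rows([
  [1, 10, 20, 0, 0, 0, -0.0225],
  [1, 14, 40, 0, 0, 0, -0.0225],
  [1, 14, 40, 0, 0, 0, -0.0225],
  [1, 14, 40, 0, 0, 0, -0.0225],
  [1, 14, 40, -2, 0, 0, -0.0225],
  [1, 14, 40, -2, 0, 0, -0.0225],
  [1, 14, 40, -2, 0, 0, -0.0225],
  [1, 14, 40, -2, 0, 0, -0.0225],
  [1, 15, 40, -2, 0, 0, -0.0225],
  [1, 15, 40, -2, 0, 0, -0.0225],
  [1, 15, 40, -2, 0, 0, -0.0225],
  [1, 15, 40, -2, 0, 0, -0.0225],
  [1, 15, 40, -2, 0, 0, -0.0225],
  [1, 15, 40, -2, 0, 0, -0.0225],
  [1, 15, 40, -4, 0, 0, -0.0225],
  [1, 15, 40, -4, 0, 0, -0.0225],
  [1, 15, 40, -4, 0, 0, -0.0225],
  [1, 15, 40, -4, 0, 0, -0.0225],
  [1, 15, 40, -4, 0, 0, -0.0225],
  [1, 12, 25, 0, 0, 0, -0.0225],
], force=40)

```text
time: 2.1
position: [0.4909, 0.2576, 0.1977]
tool_rot: [0.024, -0.023, -0.707, 0.707]
ft_force: [-0.9, -0.1, 0.1]
opening: 0.0878
```

Run:
```python
from h import *
from workcell import ctrl
from scipy.spatial.transform import Rotation as Ro
s=ctrl.read_state();q=s["tool_rot"];R=Ro.from_quat([q[1],q[2],q[3],q[0]]).as_matrix()
print(s["position"].round(4),"jaw",np.degrees(np.arctan2(R[1,2],R[0,2])),s["q"].round(2))
for n in ("wrist","top"):
    f=ctrl.grab_frame(n);np.savez(n+"1.npz",**f);cv2.imwrite(f"pics/{n}1.png",f["img"][:,:,::-1])
    if n=="wrist":print(f["intrinsics"].round(1).tolist(),f["T"].round(3).tolist())
```

```text
[0.4909 0.2576 0.1977] jaw -93.74084042742005 [0.27 0.42 1.35 0.   1.37 1.91]
[[325.2, 0.0, 278.1], [0.0, 325.2, 219.2], [0.0, 0.0, 1.0]] [[-0.064, -0.947, -0.315, 0.573], [-0.998, 0.061, 0.021, 0.251], [-0.0, 0.316, -0.949, 0.344], [0.0, 0.0, 0.0, 1.0]]
```

View pics/wrist1.png

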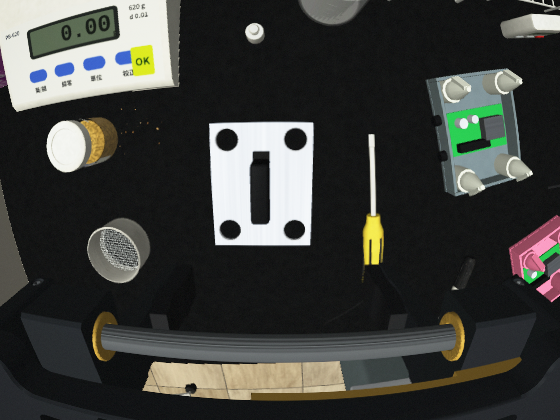

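The wrist view shows the oblong plate at (261,183) with its handle at (260,190), and the box pins on the right. I'll measure the holes and the box pins with the fisheye model.

```bash
cat >> h.py <<'E'
def fray(f,uv):
    K=f["intrinsics"];d=np.atleast_2d(uv).astype(float)-[K[0,2],K[1,2]];r=np.linalg.norm(d,axis=1);th=r/K[0,0]
    s=np.where(r>0,np.sin(th)/np.maximum(r,1e-9),0);return np.c_[d*s[:,None],np.cos(th)]@f["T"][:3,:3].T
def fplane(f,uv,z):
    d=fray(f,uv);o=f["T"][:3,3];return o+d*((z-o[2])/d[:,2])[:,None]
E
python3 - <<'E'
from h import *
f=dict(np.load("wrist1.npz"));im=f["img"]
m=np.zeros((420,560),np.uint8);m[115:255,200:325]=(im[115:255,200:325].min(-1)>130)*255
c,h=cv2.findContours(m,cv2.RETR_CCOMP,cv2.CHAIN_APPROX_NONE)
i=max(range(len(c)),key=lambda i:cv2.contourArea(c[i]))
r=cv2.minAreaRect((fplane(f,c[i][:,0],.005)[:,:2]*1000).astype(np.float32));print("outer",r)
j=h[0][i][2];H=[]
while j>=0:
    if cv2.contourArea(c[j])>50:
        q=fplane(f,c[j][:,0],.005)[:,:2]*1000;rr=cv2.minAreaRect(q.astype(np.float32));print(np.round(rr[0],1),np.round(rr[1],1),rr[2])
        if max(rr[1])<40:H.append(rr[0])
    j=h[0][j][0]
print("centre",np.mean(H,0))
# handle top
hm=np.zeros((420,560),np.uint8);hm[140:235,240:285]=(im[140:235,240:285].max(-1)<60)*255
cc=max(cv2.findContours(hm,cv2.RETR_EXTERNAL,cv2.CHAIN_APPROX_NONE)[0],key=cv2.contourArea)
print("handle px bbox",cv2.boundingRect(cc))
cv2.imwrite("pics/w1c.png",cv2.resize(im[60:260,200:560,::-1],None,fx=2.2,fy=2.2,interpolation=cv2.INTER_CUBIC))
E
```

```text
outer ((498.957763671875, 274.4801025390625), (109.06269073486328, 135.71910095214844), 86.31306457519531)
[446.9 241.6] [23.8 24.4] 43.169986724853516
[451.4 313.6] [24.1 24.7] 40.76575469970703
[496.4 276.5] [22.8 81.7] 85.93562316894531
[551. 307.] [24.1 24. ] 40.05424118041992
[546.8 235.6] [24.4 24.4] 41.768741607666016
centre [499.02213287 274.45876312]
handle px bbox (251, 152, 19, 72)
```

View pics/w1c.png

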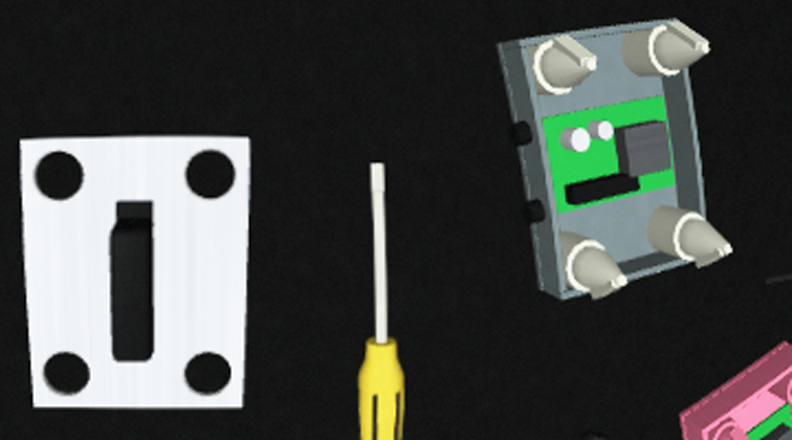

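Run:
```python
from h import *
f=dict(np.load("wrist1.npz"))
uv=np.array([(592,64),(706,46),(620,284),(728,250)])/2.2+[200,60]
p=fplane(f,uv,.061)*1000;print(p.round(1),p.mean(0).round(1))
```

```text
[[597.9  66.6  61. ]
 [613.8  -4.3  61. ]
 [497.7  46.5  61. ]
 [513.7 -25.1  61. ]] [555.8  20.9  61. ]
```

play_rows([
  [1, 3, 6, 0, 0, 0, 0],
  [1, 3, 6, -10, 0, 0, 0],
  [1, 2.6, 5.4, -20, 0, 0, 0],
  [1, 0, 0, -30, 0, 0, 0],
  [1, 0, 0, -30, 0, 0, 0],
  [1, 0, 0, -30, 0, 0, 0],
  [1, 0, 0, -25, 0, 0, 0],
  [1, 0, 0, -20, 0, 0, 0],
  [1, 0, 0, -10, 0, 0, 0],
  [1, 0, 0, -6, 0, 0, 0],
  [1, 0, 0, 0, 0, 0, 0],
  [1, 0, 0, 0, 0, 0, 0],
])

```text
time: 3.4
position: [0.5, 0.2725, 0.0185]
tool_rot: [-0.023, 0.024, 0.707, -0.707]
ft_force: [-0.4, 0.4, 0.9]
opening: 0.0882
```

play_rows([
  [0.3, 0, 1.5, 0, 0, 0, 0],
  [-0.3, 0, 0, 0, 0, 0, 0],
  [-1, 0, 0, 0, 0, 0, 0],
  [-1, 0, 0, 0, 0, 0, 0],
  [-1, 0, 0, 0, 0, 0, 0],
  [-1, 0, 0, 0, 0, 0, 0],
  [-1, 0, 0, 0, 0, 0, 0],
  [-1, 0, 0, 0, 0, 0, 0],
  [-1, 0, 0, 0, 0, 0, 0],
], force=40)

```text
time: 4.3
position: [0.4995, 0.274, 0.0178]
tool_rot: [-0.023, 0.023, 0.707, -0.707]
ft_force: [-0.8, 0.7, 0.3]
opening: 0.018
```

play_rows([
  [-1, 0, 0, 5, 0, 0, 0],
  [-1, 0, 0, 10, 0, 0, 0],
  [-1, 0, 0, 20, 0, 0, 0],
  [-1, 0, 0, 25, 0, 0, 0],
  [-1, 0, 0, 25, 0, 0, 0],
  [-1, 0, 0, 15, 0, 0, 0],
  [-1, 0, 0, 5, 0, 0, 0],
  [-1, 0, 0, 0, 0, 0, 0],
])

```text
time: 5.1
position: [0.4996, 0.274, 0.1234]
tool_rot: [-0.023, 0.024, 0.707, -0.707]
ft_force: [-0.1, -0.0, -2.1]
opening: 0.0179
```

Run:
```python
from h import *
from workcell import ctrl
print(ctrl.read_state()["position"].round(4),ctrl.read_state()["ft_force"].round(2))
f=ctrl.grab_frame("wrist");np.savez("wrist2.npz",**f);cv2.imwrite("pics/wrist2.png",f["img"][:,:,::-1])
```

```text
[0.4996 0.274  0.1234] [-0.09 -0.05 -2.11]
```

View pics/wrist2.png

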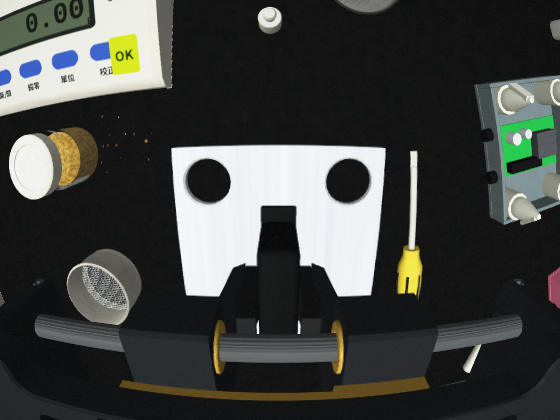

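The plate is held level, with its front holes at (208,180) and (349,180). I'll measure how it sits in the grip.

Run:
```python
from h import *
f=dict(np.load("wrist2.npz"));im=f["img"]
m=np.zeros((420,560),np.uint8);m[140:300,165:395]=(im[140:300,165:395].min(-1)>130)*255
c,h=cv2.findContours(m,cv2.RETR_CCOMP,cv2.CHAIN_APPROX_NONE)
H=[]
for i in range(len(c)):
    if h[0][i][3]>=0 and cv2.contourArea(c[i])>300:
        for z in (.1056,.1106,.1156):
            q=fplane(f,c[i][:,0],z)[:,:2]*1000;rr=cv2.minAreaRect(q.astype(np.float32));print(z,np.round(rr[0],1),np.round(rr[1],1))
            if z==.1106:H.append(np.array(rr[0]))
H=sorted(H,key=lambda p:-p[1]);d=H[0]-H[1];print("sep",np.linalg.norm(d))
yv=d/np.linalg.norm(d);xv=np.array([yv[1],-yv[0]]);print("yaw",np.degrees(np.arctan2(xv[1],xv[0])),"centre",(H[0]+H[1])/2-50*xv)
```

```text
0.1056 [545.6 233.6] [24.  24.7]
0.1106 [546.6 234.6] [23.3 24. ]
0.1156 [547.7 235.7] [22.5 23.2]
0.1056 [550.1 307.1] [24.4 24.5]
0.1106 [551.  305.9] [23.7 23.7]
0.1156 [552.  304.7] [23. 23.]
sep 71.43773041924983
yaw -3.5272985471158083 centre [498.93816489 273.34944381]
```

play_rows([
  [-1, 2, -9, 0, 0, 0, 0.01],
  [-1, 4, -18, 0, 0, 0, 0.02],
  [-1, 4, -18, 0, 0, 0, 0.02],
  [-1, 4, -18, 0, 0, 0, 0.02],
  [-1, 4, -18, 0, 0, 0, 0.02],
  [-1, 4, -18, 0, 0, 0, 0.02],
  [-1, 4, -18, 0, 0, 0, 0.02],
  [-1, 4, -18, 0, 0, 0, 0.02],
  [-1, 4, -18, 0, 0, 0, 0.02],
  [-1, 4, -18, 0, 0, 0, 0.02],
  [-1, 4, -18, 0, 0, 0, 0.02],
  [-1, 4, -18, 0, 0, 0, 0.02],
  [-1, 4, -18, 0, 0, 0, 0.02],
  [-1, 4, -18, 0, 0, 0, 0.019],
  [-1, 2.8, -9.5, 0, 0, 0, 0],
  [-1, 0, 0, 0, 0, 0, 0],
  [-1, 0, 0, 0, 0, 0, 0],
])

```text
time: 6.85
position: [0.556, 0.0217, 0.1224]
tool_rot: [0.071, -0.072, 0.704, -0.703]
ft_force: [0.1, 0.9, -1.8]
opening: 0.0174
```

Run:
```python
from h import *
from workcell import ctrl
print(ctrl.read_state()["position"].round(4),ctrl.read_state()["ft_force"].round(2))
for n in ("wrist","top","scene"):
    f=ctrl.grab_frame(n);np.savez(n+"3.npz",**f);cv2.imwrite(f"pics/{n}3.png",f["img"][:,:,::-1])
a=cv2.imread("pics/top3.png")[110:220,210:320];b=cv2.imread("pics/scene3.png")[140:260,190:310];
cv2.imwrite("pics/c3.png",np.hstack([cv2.resize(a,(400,400),interpolation=2),cv2.resize(b,(400,400),interpolation=2)]))
```

```text
[0.556  0.0217 0.1224] [ 0.12  0.91 -1.8 ]
```

View pics/wrist3.png

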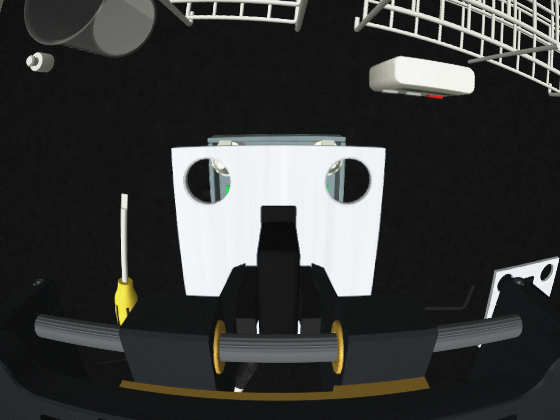

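View pics/c3.png

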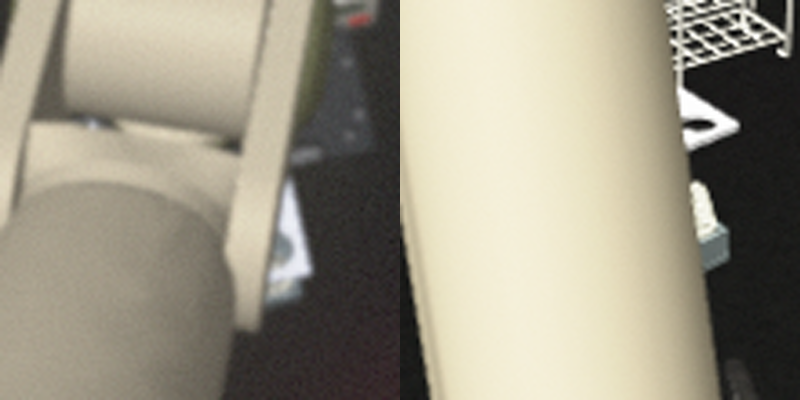

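Run:
```python
from h import *
f=dict(np.load("wrist3.npz"));im=f["img"]
cv2.imwrite("pics/c3b.png",cv2.resize(im[125:215,165:395,::-1],None,fx=3.4,fy=3.4,interpolation=cv2.INTER_CUBIC))
a=np.radians(11.7);R=np.array([[np.cos(a),np.sin(a)],[-np.sin(a),np.cos(a)]])
for uv in ((209,137),(277,135),(345,136)):
    p=fplane(f,uv,.026)[0,:2]*1000;print(uv,p.round(1),"rel box(555.8,21.2)",(R@(p-[555.8,21.2])).round(1))
```

```text
(209, 137) [610.5  85.3] rel box(555.8,21.2) [66.6 51.6]
(277, 135) [621.4  35.3] rel box(555.8,21.2) [67.1  0.5]
(345, 136) [631.9 -14.7] rel box(555.8,21.2) [ 67.2 -50.6]
```

View pics/c3b.png

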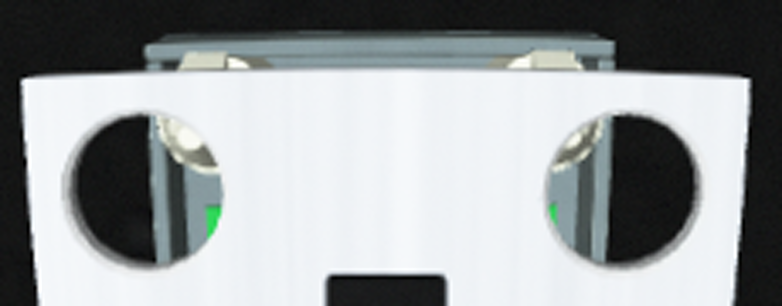

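play_rows([
  [-1, 1, 0.2, -5, 0, 0, 0],
  [-1, 0, 0, -10, 0, 0, 0],
  [-1, 0, 0, -10, 0, 0, 0],
  [-1, 0, 0, -5, 0, 0, 0],
  [-1, 0, 0, -5, 0, 0, 0],
  [-1, 0, 0, -5, 0, 0, 0],
  [-1, 0, 0, -5, 0, 0, 0],
  [-1, 0, 0, 0, 0, 0, 0],
])

```text
time: 7.8
position: [0.5571, 0.0217, 0.0771]
tool_rot: [0.071, -0.072, 0.704, -0.703]
ft_force: [0.4, 0.4, -2.0]
opening: 0.0177
```

Run:
```python
from h import *
from workcell import ctrl
s=ctrl.read_state();print(s["position"].round(4),s["ft_force"].round(2),s["ft_torque"].round(2))
f=ctrl.grab_frame("wrist");cv2.imwrite("pics/w4.png",cv2.resize(f["img"][110:300,150:410,::-1],None,fx=3,fy=3,interpolation=2))
```

```text
[0.5571 0.0217 0.0771] [ 0.43  0.37 -1.99] [-0.01  0.06  0.01]
```

View pics/w4.png

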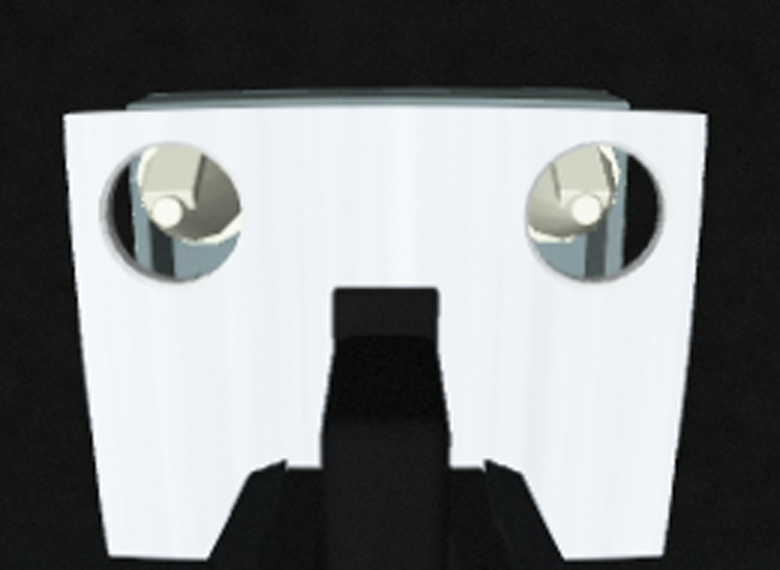

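The tips sit at (168,211) and (586,210) in the holes centred on (172,211) and (595,211), so they are about 1 mm off in y. I'll correct that and keep lowering gently.

play_rows([
  [-1, 0, 0.8, -2, 0, 0, 0],
  [-1, 0, 0, -3, 0, 0, 0],
  [-1, 0, 0, -3, 0, 0, 0],
  [-1, 0, 0, -3, 0, 0, 0],
  [-1, 0, 0, -2, 0, 0, 0],
  [-1, 0, 0, -2, 0, 0, 0],
  [-1, 0, 0, 0, 0, 0, 0],
])

```text
time: 8.55
position: [0.5573, 0.0225, 0.0625]
tool_rot: [0.072, -0.072, 0.704, -0.703]
ft_force: [0.5, 0.6, -1.8]
opening: 0.0179
```

Run:
```python
from h import *
from workcell import ctrl
s=ctrl.read_state();print(s["position"].round(4),s["ft_force"].round(2),s["ft_torque"].round(2))
f=ctrl.grab_frame("wrist");cv2.imwrite("pics/w5.png",cv2.resize(f["img"][110:300,150:410,::-1],None,fx=3,fy=3,interpolation=2))
```

```text
[0.5573 0.0225 0.0625] [ 0.49  0.58 -1.81] [ 0.03 -0.03 -0.02]
```

View pics/w5.png

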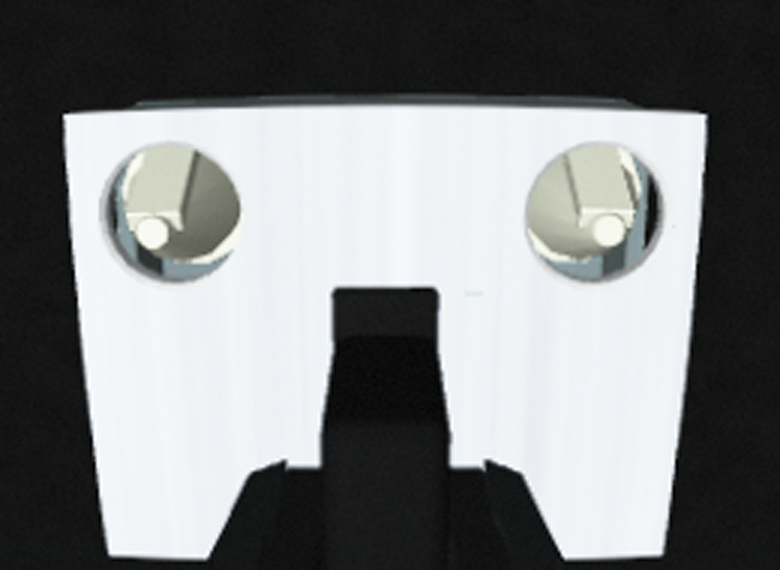

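play_rows([
  [-1, 0, 0, -1, 0, 0, 0],
  [-1, 0, 0, -1, 0, 0, 0],
  [-1, 0, 0, -1, 0, 0, 0],
  [-1, 0, 0, 0, 0, 0, 0],
])

```text
time: 9.0
position: [0.5576, 0.0226, 0.0605]
tool_rot: [-0.072, 0.071, -0.703, 0.703]
ft_force: [-1.2, 1.9, 5.9]
opening: 0.0177
```

play_rows([
  [-1, 0, 0, -1, 0, 0, 0],
  [-1, 0, 0, -1, 0, 0, 0],
  [-1, 0, 0, 0, 0, 0, 0],
])

```text
time: 9.3
position: [0.558, 0.0226, 0.0591]
tool_rot: [-0.072, 0.071, -0.703, 0.704]
ft_force: [-1.1, 1.9, 9.8]
opening: 0.0179
```

play_rows([
  [-1, 0, 0, -1, 0, 0, 0],
  [-1, 0, 0, -1, 0, 0, 0],
  [-1, 0, 0, 0, 0, 0, 0],
])

```text
time: 9.6
position: [0.5581, 0.0226, 0.0574]
tool_rot: [-0.073, 0.071, -0.703, 0.704]
ft_force: [-1.2, 1.9, 12.3]
opening: 0.0181
```

Run:
```python
from h import *
from workcell import ctrl
s=ctrl.read_state();print(s["position"].round(4),s["ft_force"].round(2),s["ft_torque"].round(2))
f=ctrl.grab_frame("wrist");cv2.imwrite("pics/w6.png",cv2.resize(f["img"][110:300,150:410,::-1],None,fx=3,fy=3,interpolation=2))
```

```text
[0.5581 0.0226 0.0574] [-1.19  1.86 12.26] [0.49 0.36 0.05]
```

View pics/w6.png

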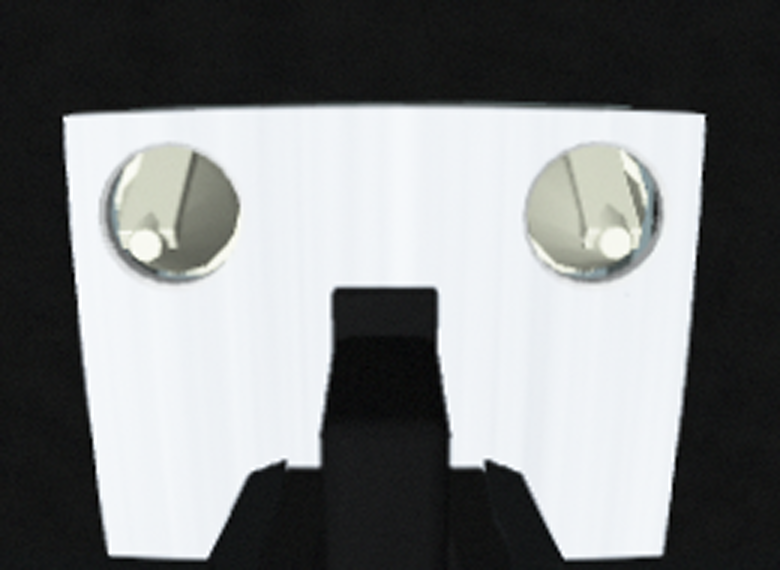

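play_rows([
  [-1, 0, 0, -1, 0, 0, 0],
  [-1, 0, 0, -1, 0, 0, 0],
  [-1, 0, 0, 0, 0, 0, 0],
])

```text
time: 9.95
position: [0.5574, 0.0227, 0.0542]
tool_rot: [0.072, -0.071, 0.704, -0.703]
ft_force: [-0.4, 2.9, 3.8]
opening: 0.0176
```

play_rows([
  [-1, 0, 0, -1, 0, 0, 0],
  [-1, 0, 0, -1, 0, 0, 0],
  [-1, 0, 0, 0, 0, 0, 0],
])

```text
time: 10.25
position: [0.5564, 0.0224, 0.0506]
tool_rot: [0.07, -0.073, 0.704, -0.703]
ft_force: [-1.2, 0.2, -5.7]
opening: 0.0176
```

play_rows([
  [-1, 0, 0, -1, 0, 0, 0],
  [-1, 0, 0, -1, 0, 0, 0],
  [-1, 0, 0, 0, 0, 0, 0],
])

```text
time: 10.55
position: [0.5576, 0.0223, 0.0496]
tool_rot: [-0.072, 0.071, -0.703, 0.704]
ft_force: [0.2, -0.6, -1.7]
opening: 0.0175
```

play_rows([
  [-1, 0, 0, -1, 0, 0, 0],
  [-1, 0, 0, -1, 0, 0, 0],
  [-1, 0, 0, 0, 0, 0, 0],
])

```text
time: 10.85
position: [0.5574, 0.0224, 0.0478]
tool_rot: [-0.072, 0.071, -0.703, 0.704]
ft_force: [-0.1, 1.2, -2.8]
opening: 0.0175
```

Run:
```python
from h import *
from workcell import ctrl
s=ctrl.read_state();print(s["position"].round(4),s["ft_force"].round(2),s["ft_torque"].round(2))
f=ctrl.grab_frame("wrist");cv2.imwrite("pics/w7.png",cv2.resize(f["img"][110:300,150:410,::-1],None,fx=3,fy=3,interpolation=2))
```

```text
[0.5574 0.0224 0.0478] [-0.13  1.24 -2.85] [ 0.02 -0.02  0.01]
```

View pics/w7.png

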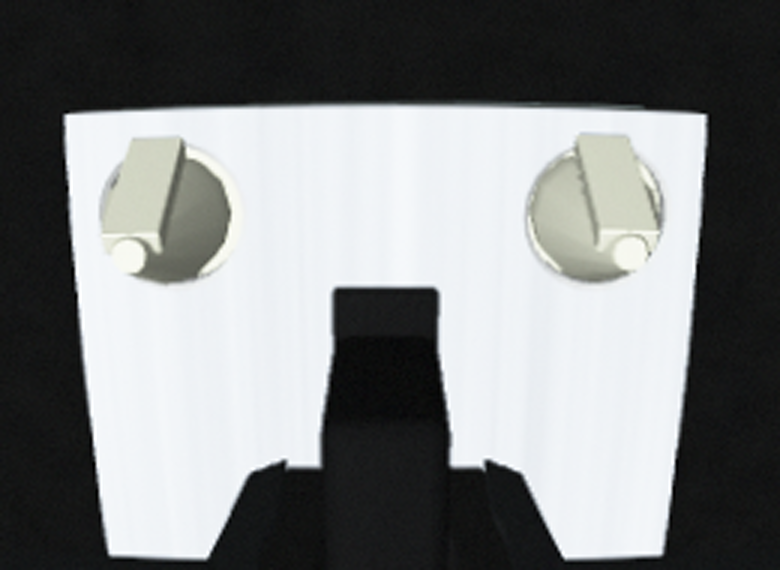

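The catches now overhang the plate at (150,150) and (605,150). I'll press a little further to confirm it sits on the shoulders.

play_rows([
  [-1, 0, 0, -1, 0, 0, 0],
  [-1, 0, 0, -1, 0, 0, 0],
  [-1, 0, 0, 0, 0, 0, 0],
])

```text
time: 11.2
position: [0.5575, 0.0224, 0.0476]
tool_rot: [-0.072, 0.071, -0.703, 0.704]
ft_force: [-7.0, -0.3, 16.4]
opening: 0.0178
```

play_rows([
  [-1, 0, 0, -1, 0, 0, 0],
  [-1, 0, 0, -1, 0, 0, 0],
  [-1, 0, 0, 0, 0, 0, 0],
])

```text
time: 11.5
position: [0.5575, 0.0224, 0.0476]
tool_rot: [-0.073, 0.071, -0.703, 0.704]
ft_force: [-12.7, 1.1, 35.5]
opening: 0.0179
```

play_rows([
  [-1, 0, 0, 2, 0, 0, 0],
  [-1, 0, 0, 1.6, 0, 0, 0],
  [-1, 0, 0, 0, 0, 0, 0],
  [-0.4, 0, 0, 0, 0, 0, 0],
  [0, 0, 0, 0, 0, 0, 0],
  [0.2, 0, 0, 0, 0, 0, 0],
  [0.2, 0, 0, 0, 0, 0, 0],
  [0.2, 0, 0, 0, 0, 0, 0],
])

```text
time: 12.3
position: [0.5573, 0.0224, 0.0472]
tool_rot: [0.072, -0.072, 0.704, -0.703]
ft_force: [0.7, -0.2, 0.8]
opening: 0.0524
```

Released with no load. Now I'll go up and clear of the cameras' view.

play_rows([
  [0.2, 0, 0, 5, 0, 0, 0],
  [0.2, 0, 0, 15, 0, 0, 0],
  [0.2, 0, 0, 25, 0, 0, 0],
  [0.2, 0, 0, 30, 0, 0, 0],
  [0.2, 0, 0, 30, 0, 0, 0],
  [0.2, 0, 0, 30, 0, 0, 0],
  [0.2, -10, -20, 10, 0, 0, 0],
  [0.2, -15, -35, 0, 0, 0, 0],
  [0.2, -15, -35, 0, 0, 0, 0],
  [0.2, -15, -35, 0, 0, 0, 0],
  [0.2, -15, -35, 0, 0, 0, 0],
  [0.2, -15, -35, 0, 0, 0, 0],
  [0.2, -15, -35, 0, 0, 0, 0],
  [0.2, -10, -20, 0, 0, 0, 0],
  [0.2, 0, 0, 0, 0, 0, 0],
])

```text
time: 13.8
position: [0.4464, -0.2296, 0.1927]
tool_rot: [-0.07, 0.07, -0.703, 0.704]
ft_force: [0.1, 0.8, -0.3]
opening: 0.0528
```

Run:
```python
from h import *
from workcell import ctrl
print(ctrl.read_state()["position"].round(4),ctrl.read_state()["time"])
for n in ("wrist","top","scene"):
    f=ctrl.grab_frame(n);np.savez(n+"8.npz",**f);cv2.imwrite(f"pics/{n}8.png",f["img"][:,:,::-1])
a=cv2.imread("pics/top8.png")[115:235,120:420]
b=cv2.imread("pics/scene8.png")[150:270,190:350]
cv2.imwrite("pics/c8.png",np.vstack([cv2.resize(a,(750,300),interpolation=2),np.hstack([cv2.resize(b,(400,300),interpolation=2),cv2.resize(cv2.imread("pics/wrist8.png"),(350,300))])]))
f=dict(np.load("top8.npz"));W=pts(f);im=f["img"]
m=np.zeros((420,560),bool);m[125:210,228:305]=1
m&=(im.min(-1)>140)&(W[...,2]<.05)&(W[...,2]>.02)
A=W[m];print(m.sum(),"mean",A.mean(0)*1000);c=np.linalg.lstsq(np.c_[A[:,:2]-A[:,:2].mean(0),np.ones(len(A))],A[:,2],rcond=None)[0];print("tilt deg",np.degrees(c[:2]),"z",c[2])
```

```text
[ 0.4464 -0.2296  0.1927] 13.8
2356 mean [556.66037208  22.82983509  36.70434027]
tilt deg [ 0.00552672 -0.13883542] z 0.036704340265152555
```

View pics/c8.png

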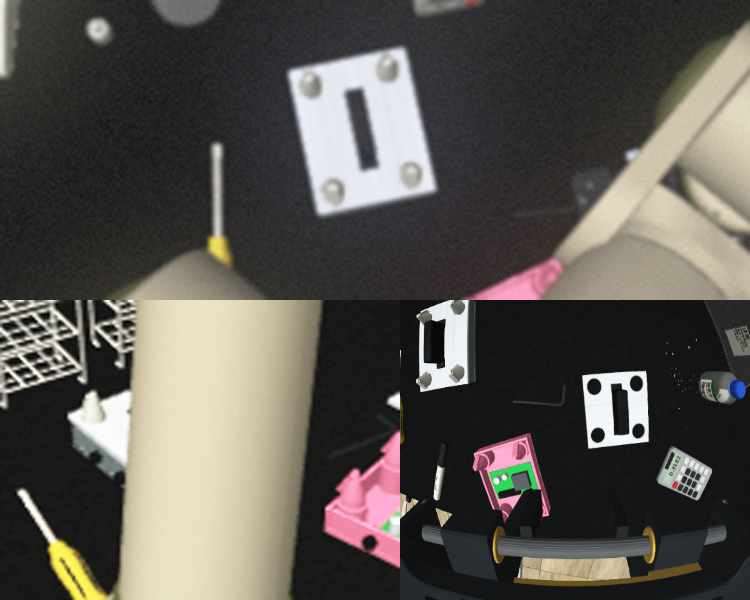

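The cover is level (tilt under 0.15°) and its top is at about 35 mm after the depth offset. All four pins stand through it, the square plate and pink box are untouched, and the gripper is clear.

```bash
python3 -c "
from workcell import ctrl
print(ctrl.close_job())"
```

```text
the job is handed in; nothing more can be done
None
```

The oblong cover is on the grey box and snapped down, the gripper has let go and moved clear, and the job was handed in at about 14 s. `close_job` reports no verdict.

**What I did:** I took the left-hand plate by its handle (110 x 138 mm measured, holes about 100 x 71 mm apart). I turned it about 15°, lowered it over the pins and pressed it through the catches, which gave way at about 12 N. I then pressed a little more to be sure it was seated: the force rose to about 36 N with no further travel.

**Last checks:**
- **Height:** The tool stopped 29.8 mm above its pick-up height, against the 30 mm expected. The plate's top read 36.7 mm in depth, or about 34.3 mm after taking off the table's 2.4 mm reading; flush should be 35 mm.
- **Level and centred:** The tilt is under 0.15°, and the plate is centred within about 1 mm of the measured box centre.
- **Catches:** All four pins stand through the holes. I saw two of the catches close up, sprung out over the plate. I judged the other two only from the plate being level and at the right height.
- **Left alone:** I did not touch the square plate or the pink box.

**Disagreement:** The top and wrist cameras differed by about 2 mm in absolute position. They agreed within 1 mm on the shift from plate to box, so I used that.

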